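Lock the metal blanks in the bench clamp with a wedge

ROBOT

A 6-joint arm with a two-finger parallel gripper is mounted at the origin on the work surface. World frame = base frame: x ahead of the robot, y to its left, z up, the work surface at z = 0. Lengths are in m, angles in degrees, forces in N, time in s.
With the tool pointing down it reaches from about 0.25 to 0.725 m from the base axis. Payload 9.7 kg.
Tool frame: the origin (TCP) lies on the centre line of the jaws, within the pads' length; the fingertips stand 17 mm ahead of it and the grasp point (between the pads) lies 2 mm behind it (bot.tip_extent is the distance from the TCP to the fingertips, in m); z points along the fingers, y is the line along which they close (so a half turn about z gives the same grasp; the last joint's range is limited). The gripper opens to 85 mm and grips with 20 to 120 N. Pads are 22 mm wide; open, the fingers measure 114 mm over their backs; the gripper's body (76 mm by 85 mm) begins 54 mm behind the grasp point. The pads swing forward as they close: fully open they stand 13 mm farther back than shut.
Start: joints at [64.687, 4.979, 10.078, 95.1, 0, 90], TCP at [0.235, 0.497, 0.22] pointing down, gripper open.
Joint ranges: [-179.16, 179.16], [-48.56, 103.87], [-65.8, 70.77], [-126.05, 130.52], [-82.76, 87.17], [-180, 180]. Speed limits (degrees/s): [127.2, 127.2, 147.25, 180, 180, 180].

INTERFACE

Orientations are given as [roll, pitch, yaw] about the fixed x, y, z axes, in that order (R = Rz(yaw) Ry(pitch) Rx(roll)).
In Python, from workcell import bot gives the robot as it stands.
- The arm moves only by the tool carry_out, never from a script. Its argument "moves" is text: rows parted by semicolons, each of 7 numbers parted by spaces: the shift along the tool's x, y, z in mm, then the turn, a rotation vector about the tool's x, y, z in degrees, then the finger opening in mm, from 0 to 85.4. A call has 1 to 20 rows; each row is the pose to reach, as a shift and turn from the pose commanded when the call began, along the tool's axes at that moment; what a row does not reach only later rows make up. A row lasts 1/10 s, in which the tool goes at most 50 mm and 8.59 degrees, less where a joint would pass 70% of its speed; a pose out of reach is approached as far as the arm can. A call with a gripper value outside its range is refused whole. The fingers move at their own pace and stop on an object; "force" is the grip in N (left out, the last holds). Time passes only in rows, so rows that repeat a pose let the fingers close. It gives the time, the measured TCP pose, the force, the opening and the grip force at its end, in the units of the state.
- bot.get_obs(): the state, without advancing time (a new reading comes with each control period).
- bot.camera(name): name is "scene" or "top" or "wrist"; returns a dict with "img" (480x640x3 uint8, red, green, blue), "mtx" (3x3 intrinsics, pixels), "position" and "orientation" of the camera in the world; the wrist camera has in their place "mount" (4x4, takes a point from camera to tool coordinates, whose origin is the TCP and whose axes are the flange's). Camera axes: x right, y up, looking along -z (the intrinsics and any distortion apply to the point x, -y, -z); pixel columns grow to the right and rows downward; lengths in m; the calibration is good to about 2 mm. A picture is of the moment at which its call begins: read the wrist's pose just before it. There is no depth.
- bot.job_done(): hands the job in; it is judged then, once.
The state is a dict: "time": time; "q": joint angles; "qd": joint speeds; "joint_efforts": joint torques, N m; "ee_pos": TCP position; "tcp_rot": TCP orientation; "wrist_force": force on the tool from outside, world axes, zero at the start; "torque": the same for the moment, N m; "opening": finger opening in m; "grasp_force": force on a finger pad.
Only numpy, scipy, OpenCV 4.12 (cv2) and the standard library are available. Lean on these libraries where they do the work, as an engineer would, in place of code of your own. Each camera call takes 0.05 s, during which the arm holds its last target. There are 200 camera calls.

TASK

Get the three metal blanks ready for filing: slide the clamp's blue jaw by its brass post until the loose blanks are closed up against the end stop, then set the red-topped wooden wedge thin end down in the gap behind the jaw, square to the sloping deck, and press it in hard so that the whole row stays locked tight. Let go of everything, and do not disturb the jar, the tin or the mallet.

Things in the scene. Friction and masses are not known exactly. Their poses are not given: they have to be found in the camera images.
- clamp: Wooden bench clamp, fixed to the bench, base 150 x 200 mm; origin at the centre of its underside, on the bench. At yaw 0 its x points away from the robot, down the slope, y along the row of blanks (towards the end stop), z up. It carries the sloping deck.
- deck: The clamp's deck, a 160 x 200 mm wooden board; its top face slopes 30 degrees, falling along the clamp's x, so it faces away from the robot. Origin at the centre of the top face, 62 mm above the bench; x down the slope, y along the row, z square to the face. On it runs a channel along y, 52 mm wide between steel walls 16 mm high and 10 mm thick, holding end stop, three blanks, jaw, wedge gap, abutment.
- end_stop (a point): Top edge, middle, of the end stop's face towards the blanks: a fixed steel block 52 mm wide, 40 mm high above the deck face, 24 mm thick, face at deck y = +60 mm.
- abutment (a point): Top edge, middle, of the abutment's face towards the wedge gap: a fixed steel block 52 mm wide, 40 mm high, 30 mm thick at the -y end of the channel. The face slants to match the wedge, from deck y = -31.5 mm at the deck to -34 mm at its top.
- jaw (a joint): Position (m) along the deck's +y of the sliding blue jaw (50 mm wide, 40 mm high, 30 mm thick), 2 N of friction, stays where left; the blanks it pushes drag too. 0 is fully back; 0.022 is the row closed up on the end stop; range 0 to 0.03. At 0.022 the gap behind it is 24 mm at the top and 19 mm at the deck (its back slants like the wedge); at smaller readings narrower by as much.
- jaw_post (a point): Centre of the top of the jaw's round brass post, 20 mm across, 35 mm tall, square to the deck; it stands on top of the jaw, its top 75 mm above the deck face.
- slot (a point): Middle of the mouth of the wedge gap when the row is closed up: level with the tops of abutment and jaw, 40 mm above the deck face, at deck y = -22 mm, midway across the channel. Axes as the deck's, and fixed to it. A wedge put in square here just touches both sides when its thin end is 32 mm below this point; pressing with about 20 N drives it under 1 mm deeper and it stays jammed (waxed faces).
- wedge: Hardwood wedge with a red top, 60 g, standing on its thin end on the bench, 70 mm tall, 40 mm wide along its x (these two faces are parallel: grip here); along its y 20 mm thick at the lower end, 28.75 mm at the top (symmetric, both faces slant). Origin at the centre of the thin end, z up towards the red top. Turned half round it is the same.
- blank0: Brass blank (nearest the end stop), a loose metal block 50 mm (x, across the channel) x 14 mm (y, along the row) x 38 mm (z, square to the deck), 220 g; origin at the centre of its underside, axes like the deck's. It stands in the channel with gaps of a few mm to its neighbours.
- blank1: Copper blank (in the middle, second from the end stop), a loose metal block 50 mm (x, across the channel) x 14 mm (y, along the row) x 38 mm (z, square to the deck), 220 g; origin at the centre of its underside, axes like the deck's. It stands in the channel with gaps of a few mm to its neighbours.
- blank2: Brass blank (third from the end stop), a loose metal block 50 mm (x, across the channel) x 14 mm (y, along the row) x 38 mm (z, square to the deck), 220 g; origin at the centre of its underside, axes like the deck's. It stands in the channel with gaps of a few mm to its neighbours.
- jar: Glass jar with steel lid, 68 mm across, 85 mm tall, a bystander; origin at the centre of its underside.
- tin: Green tin, 60 mm across, 60 mm tall, a bystander; origin at the centre of its underside.
- mallet: Wooden mallet lying beyond the clamp, 220 mm long, head 70 x 45 x 45 mm at its +x end, a bystander; origin under the middle of its length.
Things that resemble listed ones, but are neither listed nor needed, are in the scene too. What is shaped like the blank1 but pink or white is not meant.

How it is judged:
By the outcome, as a careful person would: the job done as asked, in the order asked, and still so for the second after the job is handed in, with the robot touching nothing.
It also fails if it takes over 58 s, if anything falls off the work surface, if the arm or the gripper's body presses on something with over 40 N, if the wrist force passes 120 N, or if a joint passes its speed limit or range.

## Working session

There is one attempt and no reset: what is moved stays moved. The work goes in short steps, Python scripts to look and compute and a tool call to move; the robot and the scene stay as the last step left them, time stands still between calls to the robot, and variables do not carry over. Pictures are saved under pics/ and viewed, at most 10 in all, crops included, and the job is handed in when it is done.

Besides the shell and the picture viewer there is one more tool, called by a JSON object that holds its "op" and its "data". carry_out: Moves the arm, as the interface text tells. Its arguments: {"type":"object","properties":{"moves":{"type":"string"},"force":{"type":"number"}},"required":["moves"]}

```bash
mkdir -p pics; ls; python3 - <<'E'
from workcell import bot
import cv2,numpy as np
for n in("scene","top"):
    c=bot.camera(n); cv2.imwrite(f"pics/{n}0.png",c["img"][:,:,::-1]); print(n,{k:np.round(v,4).tolist() for k,v in c.items() if k!="img"})
print({k:np.round(v,3).tolist() for k,v in bot.get_obs().items()})
E
```

```text
pics
scene {'mtx': [[487.1708, 0.0, 321.2925], [0.0, 487.1708, 236.1751], [0.0, 0.0, 1.0]], 'position': [1.0992, -0.4102, 0.61], 'orientation': [53.1562, -1.0268, 50.3038]}
top {'mtx': [[479.0896, 0.0, 316.6722], [0.0, 479.0896, 236.7668], [0.0, 0.0, 1.0]], 'position': [0.5114, 0.0029, 0.9201], 'orientation': [6.6056, -0.8582, -88.5749]}
{'time': 0.1, 'q': [64.687, 5.008, 10.039, 95.1, -0.002, 89.999], 'qd': [0.04, 0.02, 0.112, 0.015, 0.05, -0.076], 'joint_efforts': [-0.0, -52.156, 46.565, 0.016, 0.0, -0.0], 'ee_pos': [0.235, 0.497, 0.22], 'tcp_rot': [-179.932, 0.002, 154.688], 'wrist_force': [0.135, 0.351, -0.406], 'torque': [-0.028, 0.017, -0.008], 'grasp_force': 0.0, 'opening': 0.085}
```

View pics/scene0.png

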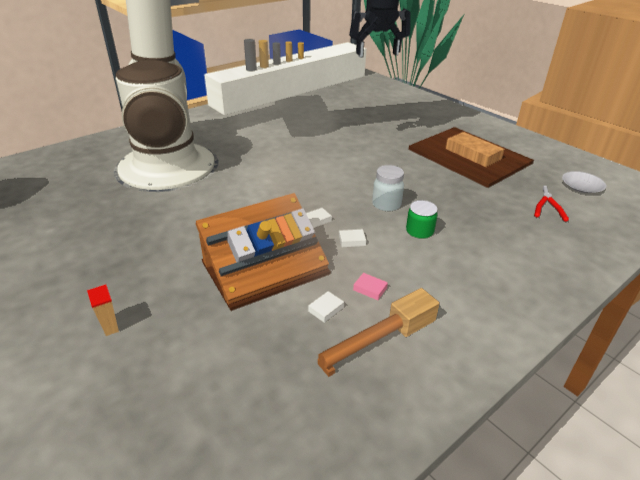

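View pics/top0.png

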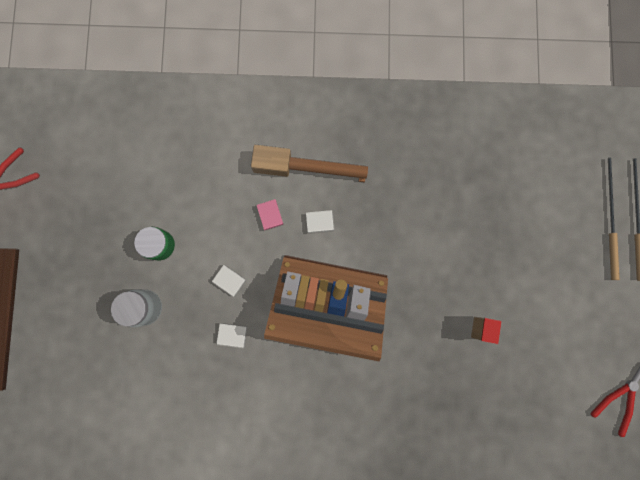

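Scene view: the wedge's red top is at (99,296), the clamp is around (265,245), the brass post is at (265,232), and the jar, tin and mallet are at (389,188), (422,219) and (380,330). Top view: the wedge is at (490,330), the post at (341,288), the abutment at (360,300) and the end stop at (291,288).

Possible confusions:
- **Wedge:** the red plier handles at top (625,410) and (20,165), and the brown block at scene (475,148). I choose the red-topped upright block at top (490,330).
- **Post:** the deck screws and the brass blanks at top (303,291) and (322,295). I choose the round post on the blue jaw.
- **Blanks:** the pink and white blocks on the bench are not meant.

```bash
cat > h.py <<'E'
import cv2,numpy as np
from scipy.spatial.transform import Rotation as R
from workcell import bot
def rot(e): return R.from_euler('xyz',e,degrees=True).as_matrix()
def cam(n):
    o=bot.get_obs(); c=bot.camera(n)
    if n=="wrist":
        T=np.eye(4); T[:3,:3]=rot(o["tcp_rot"]); T[:3,3]=o["ee_pos"]; T=T@np.array(c["mount"])
    else:
        T=np.eye(4); T[:3,:3]=rot(c["orientation"]); T[:3,3]=c["position"]
    return c["img"],np.array(c["mtx"]),T
def ray(K,T,p):
    d=np.array([(p[0]-K[0,2])/K[0,0],-(p[1]-K[1,2])/K[1,1],-1.])
    d=T[:3,:3]@d; return T[:3,3],d/np.linalg.norm(d)
def plane(K,T,p,z):
    o,d=ray(K,T,p); return o+d*(z-o[2])/d[2]
def tri(rs):  # rays -> point, rms miss
    A=[np.eye(3)-np.outer(d,d) for o,d in rs]; b=sum(a@o for a,(o,d) in zip(A,rs))
    x=np.linalg.solve(sum(A),b); return x,max(np.linalg.norm(a@(x-o)) for a,(o,d) in zip(A,rs))
def proj(K,T,X):
    q=T[:3,:3].T@(np.asarray(X)-T[:3,3]); return np.array([K[0,2]-K[0,0]*q[0]/q[2],K[1,2]+K[1,1]*q[1]/q[2]])
def blobs(img,lo,hi,amin=8,roi=None):
    h=cv2.cvtColor(img,cv2.COLOR_RGB2HSV); m=cv2.inRange(h,np.array(lo),np.array(hi))
    if roi: k=np.zeros_like(m); k[roi[1]:roi[3],roi[0]:roi[2]]=1; m*=k
    n,l,s,c=cv2.connectedComponentsWithStats(m)
    return m,l,[(i,s[i,4],c[i]) for i in range(1,n) if s[i,4]>=amin]
E
python3 - <<'E'
from h import *
print(np.round(bot.camera("wrist")["mount"],4).tolist(),np.round(bot.camera("wrist")["mtx"],1).tolist())
rs={}
pr=[]
for n,roi,cr in(("top",(470,310,520,350),(255,245,395,365)),("scene",(80,280,120,310),(190,185,340,310))):
    im,K,T=cam(n)
    for i,a,c in blobs(im,(0,190,150),(5,255,255),8,roi)[2]+blobs(im,(175,190,150),(180,255,255),8,roi)[2]: print(n,a,c); pr.append(ray(K,T,c))
    x=im[cr[1]:cr[3],cr[0]:cr[2],::-1]; rs[n]=cv2.resize(x,(400,400*x.shape[0]//x.shape[1]),interpolation=cv2.INTER_CUBIC)[:330]
print(tri(pr[:2]))
h=min(v.shape[0] for v in rs.values())
cv2.imwrite("pics/c1.png",np.hstack([v[:h] for v in rs.values()])); print({k:v.shape for k,v in rs.items()})
E
```

```text
[[-0.0012, 0.9496, 0.3133, 0.0803], [1.0, 0.0013, -0.0003, -0.0009], [-0.0007, 0.3133, -0.9496, -0.1541], [0.0, 0.0, 0.0, 1.0]] [[371.0, 0.0, 313.7], [0.0, 371.0, 238.4], [0.0, 0.0, 1.0]]
scene 354 [ 98.79943503 295.58474576]
(array([-0.00355734, -0.249721  , -0.3125    ]), np.float64(1.0289574621580165e-16))
{'top': (330, 400, 3), 'scene': (330, 400, 3)}
```

View pics/c1.png

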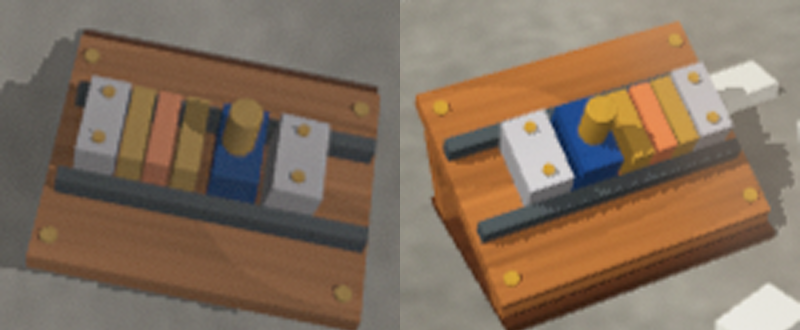

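The crop shows the clamp. The four deck screws are visible in both views: top crop (92,55), (361,108), (48,234), (343,293), and scene crop (351,195), (111,278), (275,40), (41,107). The brass post stands on the blue jaw, next to the abutment with two screws. I'll triangulate the screws, the wedge top and the post.

```bash
python3 - <<'E'
from h import *
it,Kt,Tt=cam("top"); is_,Ks,Ts=cam("scene")
a=np.array([(92,55),(361,108),(48,234),(343,293)])/2.857+(255,245)
b=np.array([(351,195),(111,278),(275,40),(41,107)])/2.6667+(190,185)
P=[]
for p,q in zip(a,b):
    x,e=tri([ray(Kt,Tt,p),ray(Ks,Ts,q)]); P.append(x); print(np.round(x,4),round(e,4))
P=np.array(P); ex=P[0]+P[1]-P[2]-P[3]; ey=P[0]+P[2]-P[1]-P[3]
print("c",P.mean(0),"slope",np.degrees(np.arctan2(-ex[2],np.hypot(*ex[:2]))),"yaw y",np.degrees(np.arctan2(-ey[0],ey[1])),"yaw x",np.degrees(np.arctan2(ex[1],ex[0])),"tilt y",np.degrees(np.arctan2(ey[2],ey[1])))
def red(im,roi):
    o=[]
    m=blobs(im,(0,150,90),(6,255,255),8,roi)[0]|blobs(im,(174,150,90),(180,255,255),8,roi)[0]
    M=cv2.moments(m,True); r=cv2.minAreaRect(cv2.findNonZero(m)); return np.array([M['m10'],M['m01']])/M['m00'],M['m00'],r
rt=red(it,(470,310,520,350)); rs=red(is_,(80,280,125,312)); print(rt,rs)
print("wedge top",tri([ray(Kt,Tt,rt[0]),ray(Ks,Ts,rs[0])]))
print("post top",tri([ray(Kt,Tt,np.array((246,107))/2.857+(255,245)),ray(Ks,Ts,np.array((201,102))/2.667+(190,185))]))
E
```

```text
[0.563  0.0469 0.0306] 0.0018
[ 0.5327 -0.1285  0.0318] 0.0012
[0.4522 0.066  0.0962] 0.0012
[ 0.4221 -0.1091  0.0968] 0.0014
c [ 0.4925052  -0.03117442  0.06383046] slope 30.151648821094106 yaw y -9.775853437235103 yaw x -9.870899836090215 tilt y -0.2864531859622953
(array([490.87926509, 330.58792651]), 381.0, ((490.8299865722656, 330.68994140625), (16.82914161682129, 22.910261154174805), 8.13010311126709)) (array([ 98.81671159, 295.4851752 ]), 371.0, ((98.77078247070312, 295.4407958984375), (17.967504501342773, 20.57731056213379), 72.47443389892578))
wedge top (array([ 0.4527338 , -0.3167218 ,  0.06986293]), np.float64(0.0007414175355260181))
post top (array([ 0.52868502, -0.04828235,  0.1334266 ]), np.float64(0.00020848054027955686))
```

Everything is consistent: the slope is 30.2°, the yaw is about -9.8°, the wedge top is at 70 mm and the deck centre at 64 mm. Next I move square over the post to look from near.

```bash
cat >> h.py <<'E'
C=np.array([0.4925,-0.0312,0.0638]); YAW=-9.8
def deckR(): return R.from_euler('z',YAW,degrees=True).as_matrix()@R.from_euler('y',30,degrees=True).as_matrix()
def d2w(p): return C+deckR()@np.asarray(p)
def w2d(p): return deckR().T@(np.asarray(p)-C)
def toolR(): D=deckR(); return np.c_[D[:,1],D[:,0],-D[:,2]]
def to(pos,Rt):
    o=bot.get_obs(); R0=rot(o["tcp_rot"]); s=R0.T@(np.asarray(pos)-o["ee_pos"])*1e3; v=R.from_matrix(R0.T@Rt).as_rotvec(degrees=True)
    print("move",np.round(s,1),np.round(v,2),"rows",np.ceil(max(np.linalg.norm(s)/50,np.linalg.norm(v)/8.59)))
E
python3 - <<'E'
from h import *
print("post deck",w2d([0.52868502,-0.04828235,0.1334266])*1e3)
to(d2w([0,-0.005,0.165]),toolR())
E
```

```text
post deck [ -1.41539165 -10.67404848  79.58069576]
move [-539.4 -350.3   13.5] [25.61 19.48 72.67] rows 13.0
```

{"op": "carry_out", "data": {"moves": "-539 -350 13.5 25.6 19.5 72.7 85; -539 -350 13.5 25.6 19.5 72.7 85; -539 -350 13.5 25.6 19.5 72.7 85; -539 -350 13.5 25.6 19.5 72.7 85; -539 -350 13.5 25.6 19.5 72.7 85; -539 -350 13.5 25.6 19.5 72.7 85; -539 -350 13.5 25.6 19.5 72.7 85; -539 -350 13.5 25.6 19.5 72.7 85; -539 -350 13.5 25.6 19.5 72.7 85; -539 -350 13.5 25.6 19.5 72.7 85; -539 -350 13.5 25.6 19.5 72.7 85; -539 -350 13.5 25.6 19.5 72.7 85; -539 -350 13.5 25.6 19.5 72.7 85; -539 -350 13.5 25.6 19.5 72.7 85; -539 -350 13.5 25.6 19.5 72.7 85; -539 -350 13.5 25.6 19.5 72.7 85; -539 -350 13.5 25.6 19.5 72.7 85"}}

```text
time: 2.1
ee_pos: [0.5724, -0.0486, 0.2077]
tcp_rot: [-150.1, -0.0, 80.3]
wrist_force: [0.1, -0.5, 0.4]
opening: 0.085
grasp_force: 0.0
```

```bash
python3 - <<'E'
from h import *
o=bot.get_obs(); print({k:np.round(o[k],3).tolist() for k in("time","q","ee_pos","tcp_rot")})
to(d2w([0,-0.005,0.165]),toolR())
im,K,T=cam("wrist"); np.savez("w1.npz",im=im,K=K,T=T); cv2.imwrite("pics/w1.png",im[:,:,::-1])
for p in((0,-.005,.075),(0,-.022,.04),(0,.06,.04),(0,-.034,.04)): print(p,proj(K,T,d2w(p)))
E
```

```text
{'time': 2.1, 'q': [-5.862, 43.393, 53.226, 129.712, 1.965, 93.354], 'ee_pos': [0.572, -0.049, 0.208], 'tcp_rot': [-150.063, -0.031, 80.252]}
move [-1.5  1.3  0.5] [ 0.06 -0.    0.06] rows 1.0
(0, -0.005, 0.075) [315.75447691 239.31723196]
(0, -0.022, 0.04) [315.4134933  245.74551326]
(0, 0.06, 0.04) [315.61645467 139.61806841]
(0, -0.034, 0.04) [315.38669734 259.75698077]
```

View pics/w1.png

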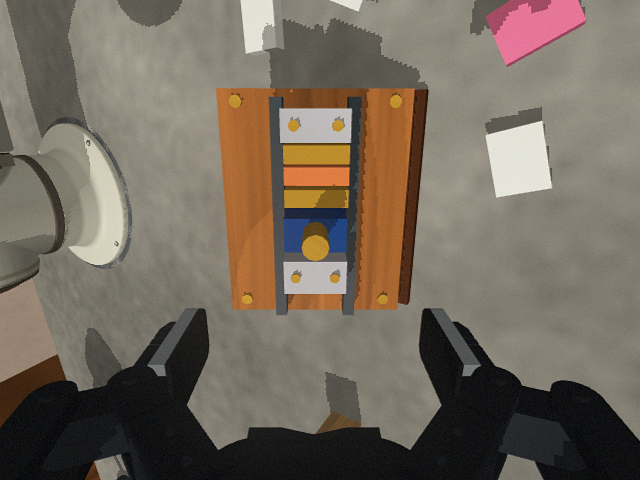

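The wrist view shows the clamp square in the picture. The deck screws are at (235,101), (396,101), (247,299) and (383,299), the block screws at (294,125), (338,125), (296,278) and (335,278), and the post top at (316,248). I take a second wrist view after a side shift, to triangulate.

{"op": "carry_out", "data": {"moves": "-40 1 25 0 0 0 85; -40 1 25 0 0 0 85; -40 1 25 0 0 0 85; -40 1 25 0 0 0 85"}}

```text
time: 2.55
ee_pos: [0.5547, -0.0863, 0.186]
tcp_rot: [-150.1, -0.0, 80.2]
wrist_force: [0.9, 0.4, -0.0]
opening: 0.085
grasp_force: 0.0
```

```bash
python3 - <<'E'
from h import *
o=bot.get_obs(); print(np.round(o["q"],2).tolist(), w2d(o["ee_pos"]))
im,K,T=cam("wrist"); np.savez("w2.npz",im=im,K=K,T=T); cv2.imwrite("pics/w2.png",im[:,:,::-1])
v=[(np.load(f"w{i}.npz")) for i in(1,2)]
def bl(z):
    m,l,b=blobs(z["im"],(17,130,120),(26,255,255),30); return [(c,a) for i,a,c in b]
B=[bl(z) for z in v]
names=dict(ds_ul=(-.063,.089,0),)
for c,a in B[0]: 
    # predict in view 2 using deck-plane / top-plane guess
    best=None
    for d,a2 in B[1]:
        x,e=tri([ray(v[0]["K"],v[0]["T"],c),ray(v[1]["K"],v[1]["T"],d)]); p=w2d(x)
        if e<.002 and -.01<p[2]<.09 and abs(p[0])<.08 and abs(p[1])<.1: print(c.round(1),a,d.round(1),a2,(p*1e3).round(1),round(e*1e3,2))
E
```

```text
[-9.05, 39.54, 44.86, 125.18, 0.4, 90.63] [ 1.15437005e-04 -4.36962278e-02  1.41224544e-01]
[234.5 100.9] 135 [221.5  39.5] 181 [-65.3  88.    0.1] 0.04
[395.2 101.1] 138 [403.9  39.7] 183 [64.5 87.9  0.2] 0.0
[293.  125.3] 97 [287.5  59.4] 139 [-16.4  69.9  39. ] 0.03
[337.4 125.4] 92 [338.6  59.2] 134 [15.7 69.9 39.8] 0.01
[316. 154.] 1278 [314.  95.] 1769 [ 0.4 49.3 35.2] 0.0
[315.8 198.5] 1164 [314. 148.] 1535 [ 0.3 15.5 35.8] 0.04
[315.  247.5] 557 [312.8 198.9] 768 [ -0.5 -11.9  72.5] 0.01
[295.1 278. ] 66 [291.  241.1] 91 [-16.5 -50.   40.2] 0.11
[334.2 278. ] 65 [335.  241.2] 89 [ 15.6 -50.3  39.5] 0.05
[246.7 298.9] 78 [237.5 270.2] 106 [-65.2 -89.4   1.1] 0.0
[382.4 299. ] 78 [388.3 270.1] 103 [ 64.4 -89.8   0.6] 0.03
```

View pics/w2.png

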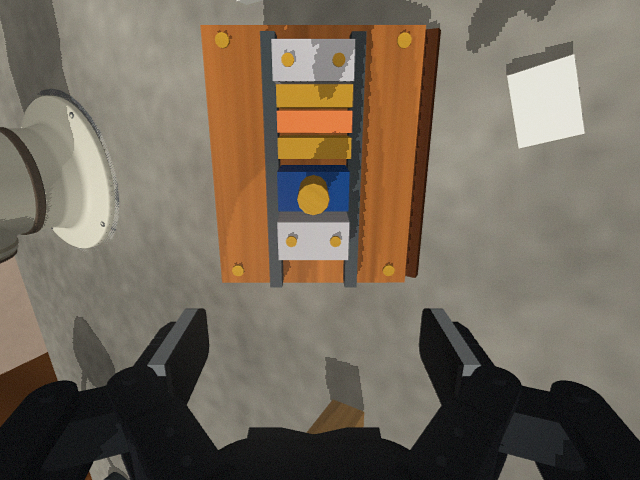

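The second view agrees. The deck screws come out at z≈0.5 mm, the block tops at 39.6 mm, and the post top at deck (-0.5, -11.9, 72.5) mm. I now find the face edges, and grip the post across x.

```bash
cat >> h.py <<'E'
def dplane(K,T,p,z): # pixel -> deck coords on plane deck z
    o,d=ray(K,T,p); o=w2d(o); d=deckR().T@d; return o+d*(z-o[2])/d[2]
E
python3 - <<'E'
from h import *
for i,cols in((1,(288,300)),(2,(284,296))):
    z=np.load(f"w{i}.npz"); im=z["im"].astype(float)
    sat=(im.max(2)-im.min(2))[:,cols[0]:cols[1]].mean(1); g=np.diff(sat)
    val=im[:,cols[0]:cols[1]].mean((1,2)); gv=np.diff(val)
    r=[k for k in range(30,310) if abs(gv[k])>12 or abs(g[k])>15]
    for k in r: print(i,k,int(g[k]),int(gv[k]),(dplane(z["K"],z["T"],(sum(cols)/2,k+.5),.040)*1e3).round(1)[:2], end=" | ")
    print()
E
```

```text
1 87 42 -11 [-15.2  95.3] | 1 88 39 -5 [-15.2  94.6] | 1 107 -40 59 [-15.4  82.1] | 1 108 -39 54 [-15.4  81.4] | 1 116 0 -14 [-15.5  76. ] | 1 117 0 -12 [-15.5  75.3] | 1 119 40 -8 [-15.5  74. ] | 1 120 49 -2 [-15.5  73.3] | 1 121 18 -4 [-15.6  72.6] | 1 129 -29 11 [-15.6  67.1] | 1 130 -43 18 [-15.7  66.4] | 1 131 -31 13 [-15.7  65.7] | 1 142 71 -135 [-15.8  58. ] | 1 143 -2 12 [-15.8  57.2] | 1 144 40 36 [-15.8  56.5] | 1 145 35 29 [-15.8  55.8] | 1 163 -37 -32 [-16.   42.8] | 1 164 -33 -28 [-16.1  42.1] | 1 166 49 39 [-16.1  40.6] | 1 167 32 33 [-16.1  39.9] | 1 184 -9 -14 [-16.3  27.1] | 1 185 -81 -65 [-16.3  26.4] | 1 189 55 46 [-16.4  23.3] | 1 190 13 12 [-16.4  22.5] | 1 207 -101 -89 [-16.6   9.3] | 1 218 57 34 [-16.7   0.5] | 1 251 -46 4 [-17.2 -26.9] | 1 252 -19 6 [-17.2 -27.7] | 1 260 0 15 [-17.3 -34.6] | 1 261 -1 91 [-17.3 -35.5] | 1 271 0 -15 [-17.5 -44.3] | 1 273 37 -14 [-17.5 -46.1] | 1 274 33 15 [-17.5 -47. ] | 1 281 -32 14 [-17.6 -53.2] | 1 282 -48 22 [-17.6 -54.1] | 1 293 96 -101 [-17.8 -64.2] | 1 308 -29 7 [-18.  -78.2] | 1 309 -70 14 [-18.  -79.2] | 
2 37 -24 20 [-
[... 356 characters left out ...]
-15.   55.3] | 2 106 -77 -65 [-15.2  42. ] | 2 108 21 15 [-15.3  40.8] | 2 109 26 21 [-15.3  40.2] | 2 110 45 49 [-15.3  39.6] | 2 131 -15 -19 [-15.6  26.4] | 2 132 -62 -51 [-15.6  25.8] | 2 137 72 62 [-15.6  22.6] | 2 158 -62 -53 [-15.9   8.9] | 2 164 -39 -38 [-16.    4.9] | 2 171 54 35 [-16.1   0.1] | 2 210 -45 5 [-16.6 -27.2] | 2 211 -25 5 [-16.7 -28. ] | 2 221 0 52 [-16.8 -35.3] | 2 222 0 45 [-16.8 -36. ] | 2 233 -1 -21 [-17.  -44.3] | 2 235 30 -17 [-17.  -45.8] | 2 236 48 11 [-17.  -46.5] | 2 237 19 0 [-17.1 -47.3] | 2 245 -36 14 [-17.2 -53.4] | 2 246 -50 23 [-17.2 -54.2] | 2 259 80 -76 [-17.4 -64.4] | 2 260 14 -17 [-17.4 -65.2] | 2 281 -29 7 [-17.8 -82.1] | 2 282 -69 17 [-17.8 -83. ] |
```

{"op": "carry_out", "data": {"moves": "32 -0.5 0 0 0 0 60; 32 -0.5 20 0 0 0 60; 32 -0.5 50 0 0 0 60; 32 -0.5 77 0 0 0 60; 32 -0.5 77 0 0 0 50", "force": 30}}

```text
time: 3.1
ee_pos: [0.52, -0.0478, 0.1163]
tcp_rot: [-149.8, -0.0, 80.2]
wrist_force: [-0.9, 0.0, -0.1]
opening: 0.0501
grasp_force: 0.0
```

{"op": "carry_out", "data": {"moves": "0 0 0 0 0 0 10; 0 0 0 0 0 0 10; 0 0 0 0 0 0 10; 0 0 0 0 0 0 10; 0 0 0 0 0 0 10; 0 0 0 0 0 0 10", "force": 40}}

```text
time: 3.7
ee_pos: [0.5217, -0.0489, 0.1182]
tcp_rot: [-150.0, -0.0, 80.2]
wrist_force: [0.5, -0.7, 0.2]
opening: 0.0099
grasp_force: 0.0
```

```bash
python3 - <<'E'
from h import *
o=bot.get_obs(); print(w2d(o["ee_pos"])*1e3, deckR().T@o["wrist_force"],o["opening"],o["grasp_force"])
E
```

```text
[  0.36512756 -12.51037305  63.03730459] [ 0.45849046 -0.59173677  0.46234114] 0.009926480598451724 0.0
```

```bash
python3 - <<'E'
from h import *
im,K,T=cam("wrist"); s,_,_=cam("scene")
a=im[180:480,120:520]; b=cv2.resize(s[190:310,190:350],(400,300),interpolation=cv2.INTER_CUBIC)
cv2.imwrite("pics/w3.png",np.hstack([a,b])[:,:,::-1])
E
```

```text
(no output)
```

View pics/w3.png

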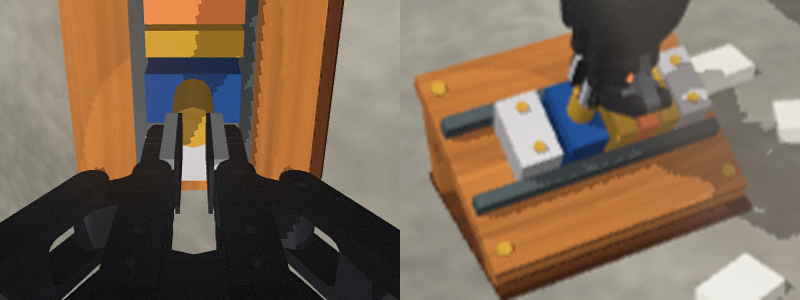

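The fingers closed to 10 mm without touching the post, which is visible at crop (195,120) between and behind the tips. I project the expected points to see where the fingers really are.

```bash
python3 - <<'E'
from h import *
o=bot.get_obs(); im,K,T=cam("wrist"); Tt=np.eye(4);Tt[:3,:3]=rot(o["tcp_rot"]);Tt[:3,3]=o["ee_pos"]
for n,p in dict(tcp=(0,0,0),tip=(0,0,.017),tipL=(0,-.005,.017),tipR=(0,.005,.017),padedge_p=(.011,.005,.017),padedge_m=(-.011,.005,.017)).items(): print(n,(proj(K,T,(Tt@np.r_[p,1])[:3])-(120,180)).round())
for p in((0,-.0119,.075),(-.01,-.0119,.075),(.01,-.0119,.075),(0,-.0119,.04),(0,0,.04),(0,-.0355,.04)): print(p,(proj(K,T,d2w(p))-(120,180)).round())
m,l,b=blobs(im,(17,130,100),(26,255,255),60)
for i,a,c in b: print(a,c-(120,180),(dplane(K,T,c,.075)*1e3).round(1))
print(bot.get_obs()["time"])
E
```

```text
tcp [194. 118.]
tip [194. 102.]
tipL [184. 102.]
tipR [204. 102.]
padedge_p [204.  82.]
padedge_m [204. 122.]
(0, -0.0119, 0.075) [194. 130.]
(-0.01, -0.0119, 0.075) [170. 130.]
(0.01, -0.0119, 0.075) [217. 130.]
(0, -0.0119, 0.04) [194.  96.]
(0, 0, 0.04) [194.  75.]
(0, -0.0355, 0.04) [194. 137.]
318 [  72.16352201 -104.12893082] [-42.7  80.6  75. ]
303 [ 313.30693069 -104.27392739] [42.2 80.6 75. ]
251 [157.06374502 -69.99601594] [-13.2  69.2  75. ]
254 [228.08267717 -70.06692913] [12.5 69.2 75. ]
3487 [194.3673645  -25.27674219] [ 0.3 53.4 75. ]
3141 [194.21012416  40.57402101] [ 0.2 27.8 75. ]
1693 [192.35499114 111.59775546] [-0.6 -3.3 75. ]
3.85
```

```bash
python3 - <<'E'
from workcell import bot
print(bot.tip_extent,[a for a in dir(bot) if a[0]!='_'])
E
```

```text
0.017 ['PlanningError', 'camera', 'get_obs', 'job_done', 'tip_extent']
```

The picture shows the tips about 25 mm further back than stated. The tip gap looks too wide and sits too low in the image, so the fingers closed above the post top. I open, go 18 mm deeper, close in stages and watch the force.

{"op": "carry_out", "data": {"moves": "0 0 0 0 0 0 60; 0 0 0 0 0 0 60; 0 0 0 0 0 0 60; 0 0 0 0 0 0 60; 0 0 6 0 0 0 60; 0 0 12 0 0 0 60; 0 0 18 0 0 0 60; 0 0 18 0 0 0 60; 0 0 18 0 0 0 30; 0 0 18 0 0 0 30; 0 0 18 0 0 0 30; 0 0 18 0 0 0 30", "force": 30}}

```text
time: 5.05
ee_pos: [0.5129, -0.0474, 0.1026]
tcp_rot: [-150.0, -0.0, 80.2]
wrist_force: [-0.1, -0.4, 0.5]
opening: 0.03
grasp_force: 0.0
```

```bash
python3 - <<'E'
from h import *
o=bot.get_obs(); print(w2d(o["ee_pos"])*1e3,o["opening"])
im,K,T=cam("wrist"); s,_,_=cam("scene")
a=im[180:480,120:520]; b=cv2.resize(s[150:270,190:350],(400,300),interpolation=cv2.INTER_CUBIC)
cv2.imwrite("pics/w4.png",np.hstack([a,b])[:,:,::-1])
E
```

```text
[  0.33076505 -12.45385531  45.0400849 ] 0.030044828930050876
```

View pics/w4.png

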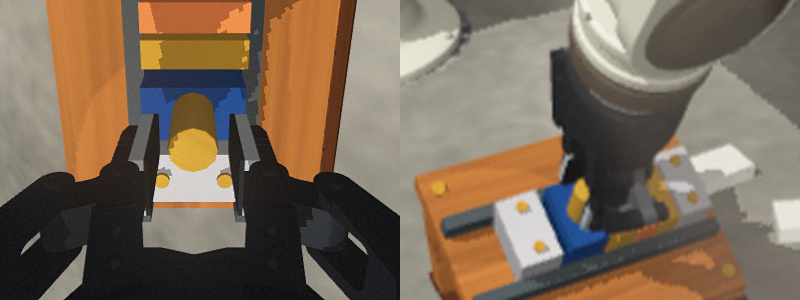

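Now the post at crop (193,130) stands between the pads, whose tips are at crop (158,112) and (232,112). By ray that puts the tips about 15-20 mm behind the stated TCP, not 17 mm ahead of it. I lower a little more and close.

{"op": "carry_out", "data": {"moves": "0 -0.5 4 0 0 0 30; 0.5 -0.8 8 0 0 0 30; 0.5 -0.8 8 0 0 0 10; 0.5 -0.8 8 0 0 0 10; 0.5 -0.8 8 0 0 0 10; 0.5 -0.8 8 0 0 0 10", "force": 50}}

```text
time: 5.75
ee_pos: [0.5081, -0.046, 0.0954]
tcp_rot: [-150.0, -0.0, 80.2]
wrist_force: [-0.4, 1.0, -9.5]
opening: 0.0184
grasp_force: 49.0
```

The post is held: opening 18 mm, grip 49 N. I slide the jaw 14 mm towards the end stop, then creep.

{"op": "carry_out", "data": {"moves": "2 0 0 0 0 0 10; 4 0 0 0 0 0 10; 6 0 0 0 0 0 10; 8 0 0 0 0 0 10; 10 0 0 0 0 0 10; 12 0 0 0 0 0 10; 14 0 0 0 0 0 10; 14 0 0 0 0 0 10"}}

```text
time: 6.55
ee_pos: [0.5104, -0.0324, 0.0955]
tcp_rot: [-150.0, 0.0, 80.2]
wrist_force: [-3.5, -4.1, -18.5]
opening: 0.0185
grasp_force: 49.2
```

```bash
python3 - <<'E'
from h import *
o=bot.get_obs(); print(w2d(o["ee_pos"])*1e3, (deckR().T@o["wrist_force"]).round(1),o["torque"])
E
```

```text
[-0.37432413  1.88923054 36.33681966] [  6.9  -4.7 -17.4] [-1.04657597 -1.7552018   0.44801381]
```

{"op": "carry_out", "data": {"moves": "0.7 0 0 0 0 0 10; 1.4 0 0 0 0 0 10; 1.4 0 0 0 0 0 10"}}

```text
time: 6.85
ee_pos: [0.5105, -0.0317, 0.0954]
tcp_rot: [-150.0, 0.1, 80.2]
wrist_force: [-4.0, -7.9, -17.1]
opening: 0.0183
grasp_force: 49.2
```

{"op": "carry_out", "data": {"moves": "0.5 0 0 0 0 0 10; 1 0 0 0 0 0 10; 1 0 0 0 0 0 10"}}

```text
time: 7.15
ee_pos: [0.5107, -0.0309, 0.0955]
tcp_rot: [-150.0, 0.1, 80.2]
wrist_force: [-3.2, -8.9, -18.7]
opening: 0.0184
grasp_force: 49.2
```

```bash
python3 - <<'E'
from h import *
o=bot.get_obs(); print(w2d(o["ee_pos"])*1e3, (deckR().T@o["wrist_force"]).round(1))
E
```

```text
[-0.3667949   3.34421616 36.34037731] [  7.9  -9.3 -17. ]
```

{"op": "carry_out", "data": {"moves": "0.8 0 0 0 0 0 10; 1.6 0 0 0 0 0 10; 1.6 0 0 0 0 0 10; 1.6 0 0 0 0 0 10"}}

```text
time: 7.55
ee_pos: [0.5108, -0.0303, 0.0955]
tcp_rot: [-150.0, 0.2, 80.2]
wrist_force: [-4.7, -13.9, -18.5]
opening: 0.0184
grasp_force: 49.2
```

```bash
python3 - <<'E'
from h import *
o=bot.get_obs(); print(w2d(o["ee_pos"])*1e3, (deckR().T@o["wrist_force"]).round(1))
E
```

```text
[-0.36743592  3.99212005 36.35511735] [  7.3 -14.5 -17.1]
```

The force rises steeply while the motion stops, so the row looks closed. I relax, let go, rise and check.

{"op": "carry_out", "data": {"moves": "-1 0 0 0 0 0 10; -2 0 0 0 0 0 10; -2 0 0 0 0 0 50; -2 0 0 0 0 0 50; -2 0 0 0 0 0 50; -2 0 0 0 0 0 60; -2 0 -20 0 0 0 60; -2 0 -60 0 0 0 60; -12 0 -85 0 0 0 60; -12 0 -85 0 0 0 60; -12 0 -85 0 0 0 60"}}

```text
time: 8.65
ee_pos: [0.5514, -0.0474, 0.1696]
tcp_rot: [-150.1, -0.0, 80.2]
wrist_force: [-0.8, -0.2, 0.5]
opening: 0.0602
grasp_force: 0.0
```

```bash
python3 - <<'E'
from h import *
o=bot.get_obs(); print(w2d(o["ee_pos"])*1e3, np.round(o["q"],1),o["wrist_force"])
im,K,T=cam("wrist"); np.savez("w5.npz",im=im,K=K,T=T)
c0,c1=[int(proj(K,T,d2w((x,.0,.04)))[0]) for x in(-.022,-.013)]
f=im.astype(float)[:,c0:c1]; g=np.diff((f.max(2)-f.min(2)).mean(1)); gv=np.diff(f.mean((1,2)))
for k in range(20,400):
    if abs(g[k])>22 or abs(gv[k])>22:
        p=dplane(K,T,((c0+c1)/2,k+.5),.04)*1e3
        if -70<p[1]<90: print(k,int(g[k]),int(gv[k]),p[1].round(1),end=" | ")
cv2.imwrite("pics/w5.png",im[:,:,::-1])
E
```

```text
[ -0.22827215  -5.94000991 122.08487211] [ -6.   37.5  40.  122.3   2.   93.3] [-0.77909653 -0.23022398  0.48595647]
101 -31 41 82.2 | 102 -57 83 81.6 | 116 59 -2 73.7 | 117 33 -4 73.1 | 128 -34 14 66.7 | 129 -54 22 66.1 | 142 39 -17 58.4 | 143 117 -49 57.8 | 207 -63 -27 17.3 | 248 -67 -3 -11.1 | 249 78 0 -11.8 | 257 -59 11 -17.6 | 280 0 39 -34.7 | 281 -2 65 -35.5 | 294 26 -18 -45.5 | 295 27 4 -46.3 | 305 -46 19 -54.2 | 317 81 -115 -63.8 |
```

View pics/w5.png

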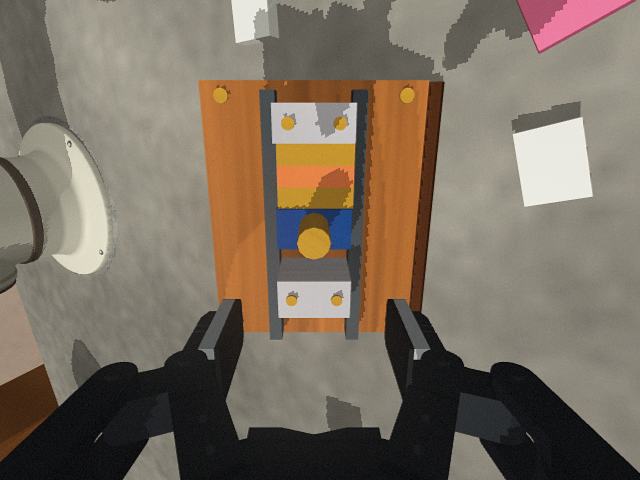

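The blanks and jaw are closed up: there are no gaps between rows 143 and 207, and the gap behind the jaw is 23.8 mm, running from -11.4 to -35.2. The slot middle is therefore at deck y≈-23.5, x≈-0.3. Next is the wedge.

```bash
cat >> h.py <<'E'
def downR(yaw): return rot([180,0,90+yaw])
E
python3 - <<'E'
from h import *
to([0.453,-0.317,0.20],downR(-9.4))
E
```

```text
move [-282.5  -59.2   -1.6] [-30.02  -0.14  -0.42] rows 6.0
```

{"op": "carry_out", "data": {"moves": "-282.5 -59 -2 -30 0 0 80; -282.5 -59 -2 -30 0 0 80; -282.5 -59 -2 -30 0 0 80; -282.5 -59 -2 -30 0 0 80; -282.5 -59 -2 -30 0 0 80; -282.5 -59 -2 -30 0 0 80; -282.5 -59 -2 -30 0 0 80; -282.5 -59 -2 -30 0 0 80; -282.5 -59 -2 -30 0 0 80"}}

```text
time: 9.6
ee_pos: [0.4534, -0.3162, 0.1998]
tcp_rot: [-179.9, -0.1, 80.2]
wrist_force: [0.1, 0.1, 0.3]
opening: 0.0801
grasp_force: 0.0
```

```bash
cat >> h.py <<'E'
def redquad(im):
    h=cv2.cvtColor(im,cv2.COLOR_RGB2HSV); m=((h[...,0]<7)|(h[...,0]>173))&(h[...,1]>150)&(h[...,2]>150)
    n,l,s,c=cv2.connectedComponentsWithStats(m.astype(np.uint8)); i=1+np.argmax(s[1:,4])
    k=cv2.findContours((l==i).astype(np.uint8),cv2.RETR_EXTERNAL,cv2.CHAIN_APPROX_NONE)[0][0]
    return cv2.boxPoints(cv2.minAreaRect(k)),cv2.approxPolyDP(k,6,True)[:,0],s[i,4],c[i]
E
python3 - <<'E'
from h import *
o=bot.get_obs(); print(o["ee_pos"],o["tcp_rot"],np.round(o["q"],1))
im,K,T=cam("wrist"); np.savez("w6.npz",im=im,K=K,T=T); cv2.imwrite("pics/w6.png",im[:,:,::-1])
b,a,s,c=redquad(im); print(b.round(),a.tolist(),s,c)
for p in b: print((plane(K,T,p,.07)*1e3).round(1))
E
```

```text
[ 0.45344647 -0.31619706  0.19983514] [-1.79928098e+02 -8.19451588e-02  8.01790656e+01] [-34.9   5.1   7.9  92.9   0.   64.9]
[[288. 207.]
 [338. 207.]
 [338. 242.]
 [288. 242.]] [[288, 208], [289, 242], [338, 242], [338, 207]] 1808 [313.23451327 224.69690265]
[ 435.4 -300.7   70. ]
[ 474.1 -307.5   70. ]
[ 469.7 -336.1   70. ]
[ 429.9 -329.2   70. ]
```

View pics/w6.png

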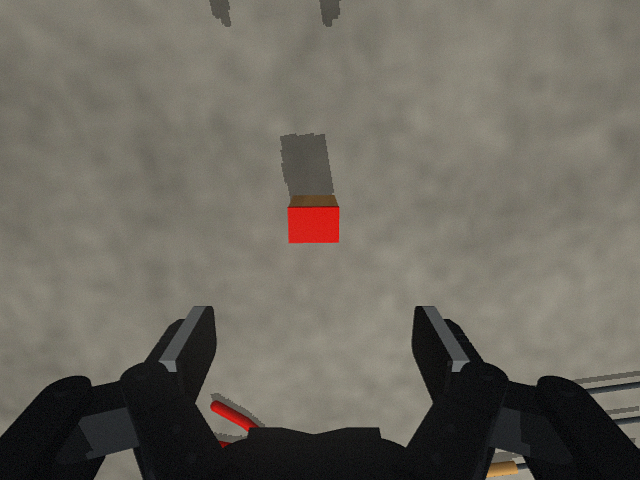

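The red top is a clean rectangle from (288,207) to (338,242), 40 x 29 mm at z=70, square to the tool and centred at world (452.4, -318.4) mm. I go down to TCP z=28 mm and grip.

{"op": "carry_out", "data": {"moves": "-2.3 -0.6 40 0 0 0 80; -2.3 -0.6 80 0 0 0 80; -2.3 -0.6 115 0 0 0 75; -2.3 -0.6 135 0 0 0 70; -2.3 -0.6 155 0 0 0 65; -2.3 -0.6 172 0 0 0 60; -2.3 -0.6 172 0 0 0 60; -2.3 -0.6 172 0 0 0 60", "force": 60}}

```text
time: 10.45
ee_pos: [0.4529, -0.3181, 0.0288]
tcp_rot: [-180.0, -0.0, 80.3]
wrist_force: [-0.0, -0.4, 0.2]
opening: 0.0603
grasp_force: 0.0
```

```bash
python3 - <<'E'
from h import *
o=bot.get_obs(); print(o["ee_pos"],o["tcp_rot"],o["wrist_force"])
im,K,T=cam("wrist"); b,a,s,c=redquad(im); print(a.tolist(),s,c)
q=np.mean([plane(K,T,p,.07) for p in b],0); print("red centre",q*1e3,"in tool",rot(o["tcp_rot"]).T@(q-o["ee_pos"])*1e3)
E
```

```text
[ 0.45294675 -0.31813106  0.02875454] [-1.79958016e+02 -4.80102167e-02  8.02718672e+01] [-0.04191629 -0.35587761  0.1912064 ]
[[253, 318], [258, 388], [368, 387], [371, 318]] 8152 [312.37536801 352.53864082]
red centre [ 452.02567776 -319.20939831   70.        ] in tool [ -1.18390802  -0.75584002 -41.24592302]
```

{"op": "carry_out", "data": {"moves": "-0.8 -0.6 1 0 0 0 60; -0.8 -0.6 1 0 0 0 30; -0.8 -0.6 1 0 0 0 30; -0.8 -0.6 1 0 0 0 30; -0.8 -0.6 1 0 0 0 30; -0.8 -0.6 1 0 0 0 30", "force": 80}}

```text
time: 11.1
ee_pos: [0.4522, -0.3204, 0.0287]
tcp_rot: [179.9, 0.0, 80.2]
wrist_force: [-0.3, 0.9, 6.3]
opening: 0.039
grasp_force: 80.3
```

```bash
python3 - <<'E'
from h import *
o=bot.get_obs(); print(o["ee_pos"],o["tcp_rot"],o["wrist_force"])
im,K,T=cam("wrist"); b,a,s,c=redquad(im); print(a.tolist(),s,c)
q=np.mean([plane(K,T,p,.07) for p in b],0); print("red centre",q*1e3,"in tool",rot(o["tcp_rot"]).T@(q-o["ee_pos"])*1e3)
E
```

```text
[ 0.45223219 -0.32036024  0.02872363] [1.79913823e+02 1.04981108e-02 8.01610709e+01] [-0.33204596  0.85345527  6.32567388]
[[254, 313], [260, 383], [367, 383], [372, 312]] 7973 [313.36096827 347.14436222]
red centre [ 451.98486393 -319.17783024   70.        ] in tool [  1.11519554  -0.38365339 -41.27719785]
```

```bash
python3 - <<'E'
from h import *
to(d2w([0.0001,-0.0246,0.119]),toolR())
E
```

```text
move [ 267.2   50.1 -138.1] [30.08  0.   -0.04] rows 7.0
```

{"op": "carry_out", "data": {"moves": "0 0 -20 0 0 0 30; 0 0 -60 0 0 0 30; 0 0 -100 0 0 0 30; 0 0 -135 0 0 0 30; 0 0 -135 0 0 0 30"}}

```text
time: 11.65
ee_pos: [0.4532, -0.3212, 0.1681]
tcp_rot: [179.6, 0.2, 80.2]
wrist_force: [-0.0, 0.2, -0.2]
opening: 0.039
grasp_force: 80.4
```

```bash
python3 - <<'E'
from h import *
to(d2w([0.0001,-0.0246,0.119]),toolR()); o=bot.get_obs();print(o["opening"],o["grasp_force"],o["ee_pos"])
im,K,T=cam("wrist"); b,a,s,c=redquad(im); print(a.tolist(),s,c)
E
```

```text
move [267.9  48.7   0.8] [30.39  0.15 -0.09] rows 6.0
0.03901823948624416 80.36514749284834 [ 0.45324573 -0.32123608  0.16807178]
[[255, 313], [260, 383], [367, 383], [372, 313]] 7754 [312.26038174 347.71408305]
```

{"op": "carry_out", "data": {"moves": "267.5 49 0.5 30.1 0.1 0 30; 267.5 49 0.5 30.1 0.1 0 30; 267.5 49 0.5 30.1 0.1 0 30; 267.5 49 0.5 30.1 0.1 0 30; 267.5 49 0.5 30.1 0.1 0 30; 267.5 49 0.5 30.1 0.1 0 30; 267.5 49 0.5 30.1 0.1 0 30; 267.5 49 0.5 30.1 0.1 0 30; 267.5 49 0.5 30.1 0.1 0 30; 267.5 49 0.5 30.1 0.1 0 30; 267.5 49 0.5 30.1 0.1 0 30; 267.5 49 0.5 30.1 0.1 0 30"}}

```text
time: 12.9
ee_pos: [0.5455, -0.0655, 0.1626]
tcp_rot: [-149.9, -0.1, 80.1]
wrist_force: [0.5, -0.3, 0.2]
opening: 0.0391
grasp_force: 80.5
```

```bash
python3 - <<'E'
from h import *
o=bot.get_obs(); print(w2d(o["ee_pos"])*1e3,o["tcp_rot"],o["opening"],o["grasp_force"])
to(d2w([0.0001,-0.0246,0.119]),toolR())
im,K,T=cam("wrist"); b,a,s,c=redquad(im); print(a.tolist(),s,c)
ztop=w2d(o["ee_pos"])[2]+.0413
q=np.array([dplane(K,T,p,ztop) for p in b])*1e3; print("red centre deck",q.mean(0),"TCP",w2d(o["ee_pos"])*1e3)
# block screws/post in view
m,l,bb=blobs(im,(17,130,120),(26,255,255),40)
for i,ar,c in bb: print(ar,c.round(1),(dplane(K,T,c,.04)*1e3).round(1))
cv2.imwrite("pics/w7.png",im[:,:,::-1])
E
```

```text
[  0.93943777 -24.80028505 114.59622057] [-1.49922547e+02 -1.16223911e-01  8.00824362e+01] 0.0390933734082578 80.47667569946498
move [ 0.2 -0.8 -4.4] [-0.08 -0.16 -0.04] rows 1.0
[[373, 312], [255, 313], [260, 383], [367, 383]] 7982 [313.89451265 347.15096467]
red centre deck [  0.77946408 -23.62107779 155.89622057] TCP [  0.93943777 -24.80028505 114.59622057]
208 [213.8  64.2] [-55.5  83.   40. ]
200 [410.4  64. ] [55.1 82.9 40. ]
159 [283.9  89.1] [-16.4  69.9  40. ]
157 [339.6  89.1] [15.6 69.8 40. ]
1998 [313.3 123.4] [ 0.5 51.  40. ]
1760 [313.5 170.5] [ 0.5 23.5 40. ]
947 [311.6 214.8] [-0.8 -4.5 40. ]
107 [232.  304.5] [-55.8 -68.   40. ]
97 [393.4 304.2] [ 55.4 -67.9  40. ]
```

{"op": "carry_out", "data": {"moves": "0.1 -0.8 20 0 -0.1 0 30; 0.1 -0.8 35 0 -0.1 0 30; 0.1 -0.8 42 0 -0.1 0 30; 0.1 -0.8 42 0 -0.1 0 30; 0.1 -0.8 42 0 -0.1 0 30"}}

```text
time: 13.45
ee_pos: [0.5245, -0.061, 0.127]
tcp_rot: [-149.9, -0.0, 80.2]
wrist_force: [0.6, -1.1, -0.7]
opening: 0.0388
grasp_force: 80.5
```

```bash
cat > chk.py <<'E'
from h import *
o=bot.get_obs(); t=w2d(o["ee_pos"])*1e3; print("t",o["time"],"TCP",t.round(1),o["tcp_rot"],"F",(deckR().T@o["wrist_force"]).round(1),o["opening"],o["grasp_force"])
im,K,T=cam("wrist"); b,a,s,c=redquad(im)
q=np.array([dplane(K,T,p,t[2]/1e3+.0413) for p in b])*1e3; print("red",a.tolist(),"centre",q.mean(0).round(1),"tip z",t[2]-28.7)
E
python3 chk.py
```

```text
t 13.45 TCP [  0.1 -24.   73.1] [-1.49932538e+02 -3.15962750e-02  8.01897629e+01] F [ 1.  -1.  -0.2] 0.038823459184998625 80.52822440396994
red [[373, 312], [254, 313], [260, 383], [367, 383]] centre [ -0.2 -22.7 114.4] tip z 44.35953143126244
```

{"op": "carry_out", "data": {"moves": "-0.6 0 0 0 0 0 30; -0.6 0 4 0 0 0 30; -0.6 0 8 0 0 0 30; -0.6 0 12 0 0 0 30; -0.6 0 16 0 0 0 30; -0.6 0 16 0 0 0 30"}}

```text
time: 14.1
ee_pos: [0.5158, -0.0605, 0.112]
tcp_rot: [-149.9, 0.0, 80.2]
wrist_force: [-0.5, -2.9, -2.0]
opening: 0.0389
grasp_force: 80.6
```

```bash
python3 chk.py
```

```text
t 14.1 TCP [  0.1 -24.9  55.8] [-1.49855131e+02  1.27001711e-02  8.01997358e+01] F [ 1.  -2.9 -1.8] 0.03889047512670111 80.5745636858046
red [[254, 313], [260, 383], [367, 383], [373, 312]] centre [ -0.2 -23.6  97.1] tip z 27.06083977113156
```

{"op": "carry_out", "data": {"moves": "-0.3 0 4 0 0 0 30; -0.3 0 8 0 0 0 30; -0.3 0 12 0 0 0 30; -0.3 0 15 0 0 0 30; -0.3 0 15 0 0 0 30"}}

```text
time: 14.65
ee_pos: [0.5085, -0.0601, 0.0993]
tcp_rot: [-149.9, 0.1, 80.2]
wrist_force: [-1.4, -8.1, -0.8]
opening: 0.0387
grasp_force: 80.6
```

```bash
python3 chk.py
```

```text
t 14.65 TCP [  0.2 -25.7  41.1] [-1.49907112e+02  6.70117943e-02  8.02074513e+01] F [ 0.4 -8.2 -0.7] 0.03867634850254035 80.64762701746076
red [[254, 313], [260, 383], [367, 383], [373, 312]] centre [ -0.2 -24.4  82.4] tip z 12.426696913841614
```

{"op": "carry_out", "data": {"moves": "-1 0 0 0 0 0 30; -1 0 1 0 0 0 30; -1 0 2 0 0 0 30; -1 0 2 0 0 0 30"}}

```text
time: 15.1
ee_pos: [0.5077, -0.0601, 0.0978]
tcp_rot: [-149.9, -0.0, 80.2]
wrist_force: [-0.4, -4.3, 1.1]
opening: 0.0389
grasp_force: 80.7
```

```bash
python3 chk.py
```

```text
t 15.1 TCP [  0.2 -25.9  39.4] [-1.49912019e+02 -8.37464048e-03  8.02000967e+01] F [-0.3 -4.3  1.1] 0.03885397240518026 80.66550934687257
red [[254, 313], [260, 383], [367, 383], [373, 312]] centre [ -0.1 -24.7  80.7] tip z 10.679963694411331
```

{"op": "carry_out", "data": {"moves": "-0.5 0 1 0 0 0 30; -0.5 0 2 0 0 0 30; -0.5 0 3 0 0 0 30; -0.5 0 3 0 0 0 30", "force": 110}}

```text
time: 15.55
ee_pos: [0.506, -0.0601, 0.0951]
tcp_rot: [-149.9, -0.0, 80.2]
wrist_force: [-0.4, -3.4, -0.2]
opening: 0.0385
grasp_force: 112.6
```

```bash
python3 chk.py
```

```text
t 15.55 TCP [  0.2 -26.2  36.2] [-1.49891940e+02 -3.37491902e-02  8.01930004e+01] F [ 0.2 -3.5 -0.1] 0.03845035331324434 112.62243010103703
red [[254, 313], [261, 383], [366, 383], [373, 312]] centre [ -0.1 -24.9  77.5] tip z 7.549629003824311
```

{"op": "carry_out", "data": {"moves": "-0.3 0 1 0 0 0 30; -0.3 0 2 0 0 0 30; -0.3 0 2 0 0 0 30; -0.3 0 2 0 0 0 30"}}

```text
time: 16.0
ee_pos: [0.5056, -0.0601, 0.0943]
tcp_rot: [-150.0, -0.1, 80.2]
wrist_force: [4.0, -1.8, 6.6]
opening: 0.0385
grasp_force: 113.7
```

```bash
python3 chk.py
```

```text
t 16.0 TCP [  0.2 -26.3  35.3] [-1.50009048e+02 -6.13726992e-02  8.01637288e+01] F [ 0.3 -1.1  7.9] 0.038488469895668044 113.73112353030592
red [[254, 313], [261, 383], [366, 383], [373, 312]] centre [ -0.2 -25.   76.6] tip z 6.649298409567617
```

The wedge touches both sides squarely: Fz is 8 N and Fy about -1 N. I press it in.

{"op": "carry_out", "data": {"moves": "-0.1 0 1 0 0 0 30; -0.1 0 2 0 0 0 30; -0.1 0 3 0 0 0 30; -0.1 0 3 0 0 0 30; -0.1 0 3 0 0 0 30"}}

```text
time: 16.55
ee_pos: [0.5052, -0.06, 0.0934]
tcp_rot: [-150.2, -0.1, 80.1]
wrist_force: [10.1, -1.8, 18.4]
opening: 0.0385
grasp_force: 115.4
```

```bash
python3 chk.py
```

```text
t 16.55 TCP [  0.3 -26.2  34.4] [-1.50235125e+02 -6.97514403e-02  8.01378306e+01] F [-0.3 -0.  21. ] 0.038450406595030004 115.44785310979933
red [[254, 313], [261, 383], [366, 383], [373, 312]] centre [ -0.2 -25.   75.7] tip z 5.6795275695830405
```

{"op": "carry_out", "data": {"moves": "0 0 1 0 0 0 30; 0 0 2 0 0 0 30; 0 0 3 0 0 0 30; 0 0 4 0 0 0 30; 0 0 4 0 0 0 30; 0 0 4 0 0 0 30"}}

```text
time: 17.2
ee_pos: [0.505, -0.06, 0.0929]
tcp_rot: [-150.6, -0.1, 80.1]
wrist_force: [19.8, -2.9, 40.6]
opening: 0.0381
grasp_force: 118.2
```

```bash
python3 chk.py
```

```text
t 17.2 TCP [  0.4 -26.2  33.8] [-1.50603308e+02 -8.39797619e-02  8.01214196e+01] F [-3.   0.5 45.2] 0.03812098577283216 118.24044646695256
red [[254, 313], [261, 383], [366, 383], [373, 312]] centre [ -0.4 -25.   75.1] tip z 5.093627279865419
```

{"op": "carry_out", "data": {"moves": "0 0 -2 0 0 0 30; 0 0 -4 0 0 0 30; 0 0 -5 0 0 0 30; 0 0 -5 0 0 0 30; 0 0 -5 0 0 0 30"}}

```text
time: 17.75
ee_pos: [0.505, -0.06, 0.0929]
tcp_rot: [-150.1, -0.1, 80.1]
wrist_force: [4.8, -1.0, 10.2]
opening: 0.0386
grasp_force: 114.0
```

```bash
python3 chk.py
```

```text
t 17.75 TCP [  0.4 -26.2  33.9] [-1.50079566e+02 -6.24056429e-02  8.01308269e+01] F [-0.9 -0.1 11.3] 0.038563506107009524 113.96011125762016
red [[254, 313], [261, 383], [366, 383], [373, 312]] centre [ -0.1 -25.   75.2] tip z 5.1602250902961835
```

The wedge stays put at 33.9 mm as the load comes off. I relax 1.5 mm more, lower the grip force, open and back straight out.

{"op": "carry_out", "data": {"moves": "0 0 -1.5 0 0 0 30; 0 0 -1.5 0 0 0 30; 0 0 -1.5 0 0 0 60; 0 0 -1.5 0 0 0 60; 0 0 -1.5 0 0 0 60; 0 0 -1.5 0 0 0 60; 0 0 -15 0 0 0 60; 0 0 -40 0 0 0 60; 0 0 -75 0 0 0 60; 0 0 -85 0 0 0 60; 0 0 -85 0 0 0 60; 0 0 -85 0 0 0 60"}}

```text
time: 19.0
ee_pos: [0.546, -0.0675, 0.1646]
tcp_rot: [-149.9, -0.0, 80.2]
wrist_force: [-0.3, 0.4, -0.5]
opening: 0.0602
grasp_force: 0.0
```

```bash
python3 - <<'E'
from h import *
o=bot.get_obs(); print(o["time"],w2d(o["ee_pos"])*1e3,o["wrist_force"])
im,K,T=cam("wrist"); s,_,_=cam("scene")
b,a,sz,c=redquad(im); q=np.array([dplane(K,T,p,.0751) for p in b])*1e3; print(a.tolist(),q.round(1),q.mean(0).round(1))
c0,c1=[int(proj(K,T,d2w((x,.0,.04)))[0]) for x in(-.022,-.013)]
f=im.astype(float)[:,c0:c1]; g=np.diff((f.max(2)-f.min(2)).mean(1)); gv=np.diff(f.mean((1,2)))
for k in range(20,300):
    if abs(g[k])>22 or abs(gv[k])>22:
        p=dplane(K,T,((c0+c1)/2,k+.5),.04)*1e3
        if -70<p[1]<90: print(k,int(g[k]),int(gv[k]),p[1].round(1),end=" | ")
A=im[40:340,120:520]; B=cv2.resize(s[150:300,190:390],(400,300),interpolation=cv2.INTER_CUBIC); C2=cv2.resize(s[150:390,60:460],(400,240)); D=np.zeros((240,400,3),np.uint8)
cv2.imwrite("pics/end.png",np.vstack([np.hstack([A,B]),np.hstack([C2,D])])[:,:,::-1])
E
```

```text
19.0 [  0.60793652 -26.71738892 116.70711054] [-0.34229383  0.42721016 -0.50717887]
[[277, 236], [279, 284], [348, 284], [349, 236]] [[-20.1 -10.1  75.1]
 [ 20.3 -10.1  75.1]
 [ 21.2 -39.2  75.1]
 [-21.  -39.2  75.1]] [  0.1 -24.7  75.1]
62 -34 41 81.9 | 63 -56 85 81.4 | 77 24 -7 74.1 | 78 59 1 73.6 | 79 22 -4 73.0 | 91 -33 11 66.6 | 92 -54 24 66.1 | 107 123 -51 57.9 | 108 31 -14 57.3 | 177 -104 -33 16.8 | 178 90 15 16.2 | 221 -28 -6 -11.5 | 222 28 0 -12.2 | 233 35 -20 -19.6 | 235 58 24 -21.0 | 236 45 17 -21.7 | 283 -59 33 -55.4 | 284 -129 71 -56.1 | 294 18 -31 -63.7 | 295 55 -92 -64.4 |
```

View pics/end.png

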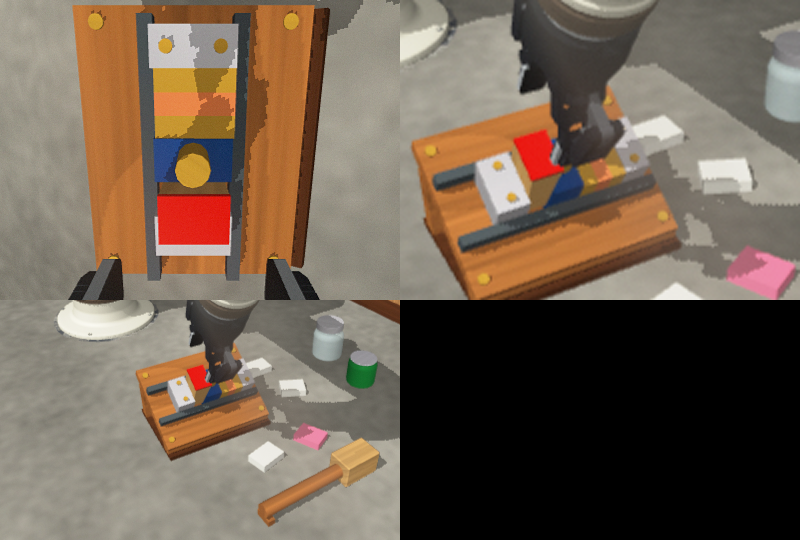

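The final picture shows the wedge standing square between jaw and abutment, with its red top at crop (194,220). The blanks are closed up with no gaps (crop rows 67-138), the gripper is clear, and the jar, tin and mallet are unmoved. I hand it in.

```bash
python3 -c "
from workcell import bot
print(bot.job_done())"
```

```text
the job is handed in; nothing more can be done
None
```

The blanks are closed up against the end stop and the wedge is pressed in square behind the jaw with about 45 N; everything was let go, the jar, tin and mallet look untouched, and the job was handed in at about 19 s (no verdict was returned).

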